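# Bring the punch turret round and lock it

### The arm

A 6-joint arm with a two-finger parallel gripper is mounted at the origin on the work surface. World frame = base frame: x ahead of the robot, y to its left, z up, the work surface at z = 0. Lengths are in mm, angles in rad, forces in N, time in s.
With the tool pointing down it reaches from about 300 to 825 mm from the base axis. Payload 5.4 kg.
Tool frame: the origin (TCP) lies midway between the tips of the shut fingers; the grasp point (between the pads) lies 19 mm behind it; z points along the fingers, y is the line along which they close (so a half turn about z gives the same grasp; the last joint's range is limited). The gripper opens to 92 mm and grips with 3 to 60 N. Pads are 20 mm wide; open, the fingers measure 128 mm over their backs; the gripper's body (75 mm by 189 mm) begins 69 mm behind the grasp point.
Start: joints at [0.98, 0.158, 1.597, -0, 1.386, -0.21], TCP at [213.715, 533.79, 214.601] pointing down, gripper open.
Joint ranges: [-2.91, 2.91], [-0.94, 2.29], [0.18, 2.7], [-1.29, 4.43], [0.17, 2.64], [-3, 3]. Speed limits (rad/s): [2.57, 2.57, 3.14, 3.14, 3.14, 3.14].

### API

Orientations are given as a unit quaternion [x, y, z, w].
In Python, from bench import ctrl gives the robot as it stands. The module is installed in compiled form; this text tells all that it offers.
- The arm moves only by the tool servo_tool, never from a script. Its argument "moves" is one flat list of numbers, 6 for each row, row after row: the shift along the tool's x, y, z as a fraction of full scale, then the turn, a rotation vector about the tool's x, y, z as a fraction of full scale. A call has 1 to 12 rows; each row shifts and turns the commanded pose from where the row before left it, along the tool's axes as they then stand; what a row does not reach is not made up. Full scale, the value 1, is 300 mm for a shift and 120 degrees for a turn. A row lasts 1/8 s, in which the tool goes at most 62.5 mm and 10.7 degrees, less where a joint would pass 70% of its speed; a pose out of reach is approached as far as the arm can. A call with a number of a shift or a turn outside -1 to 1 is refused whole. A call with a gripper value outside its range is refused whole. "grip" is the closure, from 0 (fully open) to 1 (shut), set as the call begins (left out, the last holds). The fingers move at their own pace and stop on an object; "force" is the grip in N (left out, the last holds). Time passes only in rows, so rows that do not move let the fingers close. It gives the time, the measured TCP pose, the force, the opening and the grip force at its end, in the units of the state.
- ctrl.state(): the state, without advancing time (a new reading comes with each control period).
- ctrl.read_camera(name): name is "side" or "top"; returns the picture (400x640x3 uint8, red, green, blue); there is no depth.
- ctrl.camera_info(name): a dict with "vfov" (degrees; the focal length in pixels is half the picture's height over the tangent of half this angle, whatever the lens; pixels are square), "cx", "cy" (the principal point, pixels), "xyz" and "rotation" of the camera in the world. Camera axes: x right, y down, z forward; pixel columns grow to the right and rows downward; lengths in mm; the calibration is good to about 2 mm. A picture is of the moment at which its call begins. camera_info takes no time and is no camera call.
- ctrl.job_done(): hands the job in; it is judged then, once.
The state is a dict: "time_s": time; "qpos": joint angles; "qd": joint speeds; "joint_efforts": joint torques, N m; "position": TCP position; "eef_rot": TCP orientation; "contact_force": force on the tool from outside, world axes, zero at the start; "wrist_torque": the same for the moment, N m; "opening": finger opening in mm; "grasp_force": force on a finger pad.
Only numpy, scipy, OpenCV 4.12 (cv2) and the standard library are available. Lean on these libraries where they do the work, as an engineer would, in place of code of your own. Each camera call takes 0.05 s, during which the arm holds its last target. There are 200 camera calls.

### The job

Lock the punch turret: grip its bar knob and turn it the shorter way round, slowly, until the notch in the plate comes under the steel locking pin and the pin drops in and stops the turret; do not force the turret on against the pin. Then let go of the knob and push the pin gently straight down until its collar sits on the bridge. Leave the plug in the other bridge and the things lying about undisturbed.

Things in the scene. Friction and masses are not known exactly. Their poses are not given: they have to be found in the camera images.
- head: The punch turret's fixed cast base, 160 (x) x 170 (y) mm, with two steel bridges over the turret plate's rim. Origin on the bench under the turret's vertical axis, z up. The bridges stand at y = +60 and y = -60 mm, each with a vertical 11 mm guide hole. The locking pin stands in one of them, a grey plug in the other.
- bridge_left (a point): Top of the guide hole in the bridge at the base's y = +60 mm, 80 mm above the bench. The beam is 136 mm along the base's x and 22 mm along y.
- bridge_right (a point): The same on the bridge at the base's y = -60 mm.
- turret (a joint): Angle of the turret's knob and plate about the vertical axis, rad, counter-clockwise from above positive. No end stops: it wraps round. It stays where left; turning takes about 0.12 N m. At 0 the knob's white line points to the base's -x, at +1.571 to its -y (right bridge), at -1.571 to its +y (left bridge). Starts between -0.9 and 0.9.
- plate_mid (a point): Centre of the top of the round steel plate, 136 mm across and 8 mm thick, that turns rigidly with the knob, 52 mm above the bench. Its rim has a single notch, 12 mm wide, centred 60 mm from the axis. The notch lies only roughly below the knob's white line, up to 0.09 rad to either side, so its exact place must be felt or seen. This point itself does not turn.
- knob_grip (a point): Point on the turret's axis in the middle of the black bar knob, 129 mm above the bench. The bar is 46 mm long (this point's x axis), 14 mm thick (its y) and 34 mm high (110 to 144 mm above the bench), with a 44 mm round flange under it. A white line on its top runs from the middle to this point's -x end.
- pin_top (a point): Centre of the top of the loose steel locking pin (0.12 kg): shaft 10 mm thick, 44 long; collar 24 wide, 4 thick; head 18 wide, 4 thick. At first its tip rests on the plate: top 104 mm above the bench. Over the notch, turned under 0.3 rad/s, it falls 8 mm (top 96) and blocks the turret: torque rises. The last 8 mm need a push against about 6 N friction, till the collar is on the bridge (top 88).
- plug_top (a point): Centre of the top of the loose grey plug, a 19 mm disc 4 mm thick lying on the other bridge. Leave alone.
- bottle_mid (a point): Middle of a loose white glue bottle, 52 mm wide, about 130 mm high, standing near the turret. Leave alone.
- clamp_mid (a point): Middle of a loose steel clamp, about 52 x 70 mm with a screw sticking out 60 mm, 20 mm high, lying near the turret. Leave alone.
- driver_grip (a point): Handle of a loose screwdriver lying beyond the turret. Leave alone.
Not all that is in view belongs to the job. What is shaped like the part that bears pin_top but yellow is not meant.

How it is judged (in metres and radians):
On the way:
1. the notch is under the pin and the pin has dropped into it (pin top at least 5 mm lower than at the start), unpushed (z of pin_top in the frame of head below 0.099 m and contact force between pin and the arm below 0.5 N and contact force between pin and the fingers below 0.5 N), for 0.2 s.
At the end, for the whole second after the job is handed in: The pin stands upright in its own bridge with its collar down on the bridge (within 1.5 mm) and still, through the notch, so that the turret is locked with the knob's line pointing to that bridge (within about 10 degrees) (z of pin_top in the frame of head below 0.0895 m and angle between pin_top's own z axis and vertical below 0.1 rad and linear speed of pin below 0.01 m/s and ((value of joint turret between 1.4 and 1.75 rad and y of pin_top in the frame of head between -0.065 and -0.055 m) or (value of joint turret between -1.75 and -1.4 rad and y of pin_top in the frame of head between 0.055 and 0.065 m))); the robot touches nothing.
It fails at once if the turret was turned the long way round: more than about 75 degrees towards the bridge without the pin, or far past the pin (value of joint turret above 1.9 rad or value of joint turret below -1.9 rad or (value of joint turret above 1.3 rad and y of pin_top in the frame of head above 0 m) or (value of joint turret below -1.3 rad and y of pin_top in the frame of head below 0 m)).
It fails at once if the turret was forced against the pin (over 15 N) (contact force between pin and turret above 15 N).
It fails at once if the pin was pushed with more than 30 N (contact force between pin and the fingers above 30 N).
It fails at once if the plug was displaced by more than 10 mm (distance of plug_top from where it was at the start of the episode above 0.01 m).
It fails at once if the bottle, clamp or screwdriver was moved by more than 20 mm (distance of any of bottle_mid, clamp_mid, driver_grip from where it was at the start of the episode above 0.02 m).
It also fails if it takes over 64 s, if anything falls off the work surface, if the arm or the gripper's body presses on something with over 40 N, if the wrist force passes 120 N, or if a joint passes its speed limit or range.

## Working session

There is one attempt and no reset: what is moved stays moved. The work goes in short steps, Python scripts to look and compute and a tool call to move; the robot and the scene stay as the last step left them, time stands still between calls to the robot, and variables do not carry over. Pictures are saved under pics/ and viewed, at most 10 in all, crops included, and the job is handed in when it is done.

Besides the shell and the picture viewer there is one more tool, called after ">>>" in YAML: its name, and indented under it one key for each argument. servo_tool: Moves the arm, as the interface text tells. Its arguments: {"type":"object","properties":{"moves":{"type":"array"},"grip":{"type":"number"},"force":{"type":"number"}},"required":["moves"]}

```bash
mkdir -p pics
python3 - <<'E'
from bench import ctrl
import cv2,numpy as np
for n in("top","side"):
    im=ctrl.read_camera(n); cv2.imwrite(f"pics/{n}0.png",im[:,:,::-1]); i=ctrl.camera_info(n)
    print(n,i)
s=ctrl.state();print(s)
E
```

```text
top {'vfov': 46.890088808975264, 'cx': 314.4028742734969, 'cy': 200.94464884447956, 'xyz': array([551.0870521 ,  30.735657  , 926.63417291]), 'rotation': array([ 0.71129542, -0.70064357,  0.03247188, -0.04585826])}
side {'vfov': 50.589798438868115, 'cx': 314.8798787120855, 'cy': 202.09911826412034, 'xyz': array([359.45626948, 462.7422102 , 683.60753064]), 'rotation': array([-0.26351705,  0.89706806, -0.33819242,  0.10702121])}
{'time_s': 0.1, 'qpos': array([ 9.79881768e-01,  1.58987060e-01,  1.59808271e+00, -6.48561629e-06,
        1.38620559e+00, -2.10110117e-01]), 'qd': array([-0.00078745, -0.00234558, -0.00062774, -0.00153851,  0.00101284,
        0.0007497 ]), 'joint_efforts': array([-6.94091091e-05, -3.86504173e+01, -3.22960031e+01,  7.03341281e-02,
        3.39018402e-02, -4.58040108e-05]), 'position': array([213.41728681, 533.32494623, 213.72861983]), 'eef_rot': array([ 1.89253208e-01,  9.81927958e-01, -7.76010065e-04, -3.25099419e-04]), 'contact_force': array([0.2252222 , 0.85455265, 0.11961307]), 'wrist_torque': array([-0.0037292 , -0.03996526,  0.04865243]), 'grasp_force': 0.0, 'opening': 91.84071325610252}
```

View pics/top0.png

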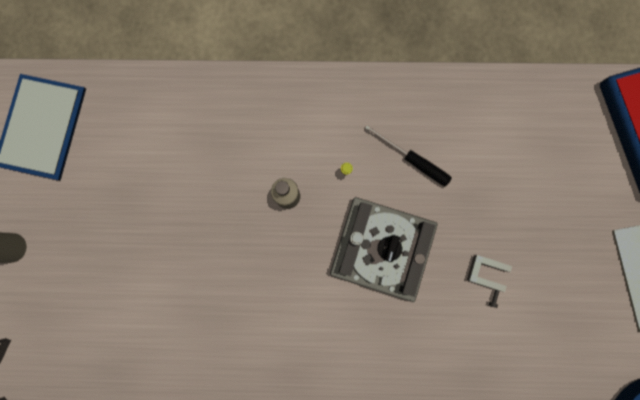

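View pics/side0.png

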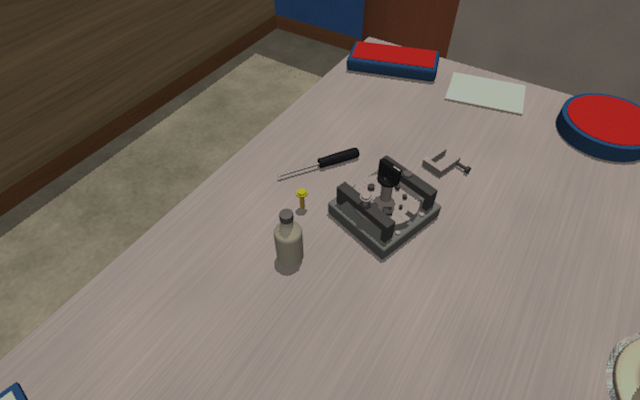

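The top view shows the turret at about (383,249). Things that could be taken for the pin: a bright silver disc on the left bridge (357,239), a dull disc on the right bridge (420,258, probably the plug), and the yellow decoy at (346,169). I choose (357,239) and will check it in a close crop.

```bash
python3 - <<'E'
import cv2,numpy as np
a=cv2.imread("pics/top0.png")[190:310,320:445];b=cv2.imread("pics/side0.png")[145:260,320:450]
a=cv2.resize(a,(400,384),interpolation=cv2.INTER_CUBIC);b=cv2.resize(b,(400,384),interpolation=cv2.INTER_CUBIC)
cv2.imwrite("pics/crop0.png",np.clip(np.hstack([a,b])*1.5,0,255).astype(np.uint8))
E
cat > h.py <<'E'
from bench import ctrl
import numpy as np,cv2
from scipy.spatial.transform import Rotation as R
def cam(n):
    i=ctrl.camera_info(n); return 200/np.tan(np.radians(i['vfov']/2)),i['cx'],i['cy'],np.array(i['xyz']),R.from_quat(i['rotation'])
def ray(n,u,v):
    f,cx,cy,p,r=cam(n); d=r.apply([(u-cx)/f,(v-cy)/f,1]); return p,d
def onz(n,u,v,z):
    p,d=ray(n,u,v); return p+d*(z-p[2])/d[2]
def proj(n,X):
    f,cx,cy,p,r=cam(n); c=r.inv().apply(np.array(X)-p); return f*c[0]/c[2]+cx,f*c[1]/c[2]+cy
def tri(ua,ub):
    A=np.zeros((3,3));b=np.zeros(3)
    for n,(u,v) in(("top",ua),("side",ub)):
        p,d=ray(n,u,v);d/=np.linalg.norm(d);M=np.eye(3)-np.outer(d,d);A+=M;b+=M@p
    return np.linalg.solve(A,b)
E
```

```text
(no output)
```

View pics/crop0.png

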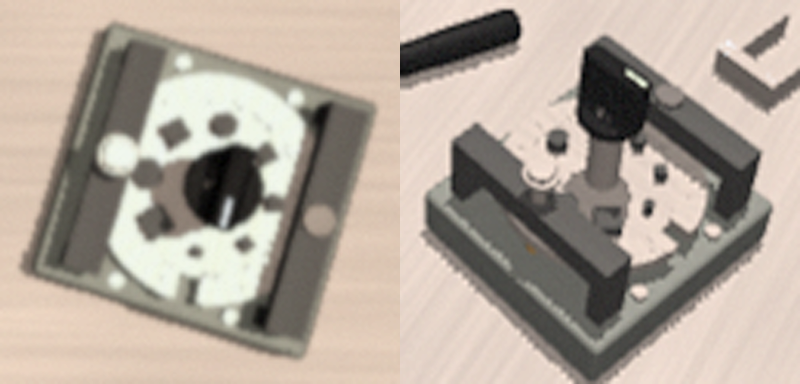

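The close crop shows the bright pin, with collar and head, standing on the image-left bridge at (357,238). The flat grey plug is on the right bridge at (420,259). The white line is at about (390,256) and the notch at about (379,281), both pointing down the image.

Run:
```python
from h import *
im=cv2.imread("pics/top0.png").astype(int); g=im.sum(2)/3
def cen(m,x0,x1,y0,y1):
    s=np.zeros_like(m);s[y0:y1,x0:x1]=m[y0:y1,x0:x1];ys,xs=np.nonzero(s);return np.array([xs.mean(),ys.mean()]),len(xs)
pin,n1=cen(g>125,349,364,231,247); print("pin",pin,n1)
print(g[255:262,414:427].astype(int))
plug=np.array([419.6,258.6])
P=onz("top",*pin,104);Q=onz("top",*plug,84)
print("tri pin",tri(pin,(365.8,196.5)),"plug",tri(plug,(407.1,173.4)))
C=(P+Q)/2;d=(P-Q)[:2];print(P,Q,np.linalg.norm(d),C)
ya=np.arctan2(d[1],d[0])-np.pi/2;print("yaw",ya)
# knob dark mask
w,nw=cen(g>120,386,396,248,264);print("line",w,nw)
L=onz("top",*w,144);print("line xy",L)
N=onz("top",378.5,281,50);print("notch",N, np.linalg.norm((N-C)[:2]))
for X in(L,N): a=np.arctan2(*(C-X)[1::-1]);print("ang",a-ya)
print("knob centre px top",proj("top",[C[0],C[1],144]))
# base corners from crop, z~? 
for c in[(108,22),(377,102),(303,355),(25,270)]:print(onz("top",320+c[0]/3.2,190+c[1]/3.2,30)[:2])
print(g[246:264,380:402].astype(int))
```

```text
pin [357.15454545 237.65454545] 110
[[ 48  65  88  98 103 103 103 102  94  85  70  67  77]
 [ 49  76  96 105 106 105 106 105 103  95  79  72  81]
 [ 52  88 104 106 107 106 107 105 105 101  88  78  83]
 [ 59  94 105 106 106 105 106 105 103 102  95  80  87]
 [ 59  92 104 105 104 105 105 105 103 102  97  86  91]
 [ 55  81 100 105 105 105 104 103 104 101  92  88  94]
 [ 54  66  94 102 104 102 103 102 100  95  84  89  98]]
tri pin [577.46948504 -30.747615    97.32361462] plug [ 542.66735263 -144.86208413   80.85712117]
[577.9927412  -29.92923554 104.        ] [ 542.66464581 -144.22353817   84.        ] 119.62968668614366 [560.3286935  -87.07638686  94.        ]
yaw -0.2997821835396317
line [390.87878788 260.57575758] 33
line xy [539.18798145 -83.72006205 144.        ]
notch [499.44885912 -74.27773351  50.        ] 62.21060811347925
ang 0.14233503285966487
ang 0.09257151100440913
knob centre px top (np.float64(392.8504203626436), np.float64(247.95019003351467))
[659.84364849 -28.27518253]
[ 613.32503931 -191.21770423]
[ 461.99407731 -145.39939277]
[509.16735609  20.49096852]
[[ 26  25  24 
[... 960 characters left out ...]
8 119  60  19  17  22  24  27
   49  88 130 146]
 [ 65  42  22   9   2   5  10  19  42  90 129  98  43  19  16  24  29  48
   86 124 149 157]
 [ 79  66  45  26  11   8  12  24  57 108 127  80  30  17  23  35  54  87
  123 148 156 159]
 [ 84  80  68  48  28  27  23  27  70 122 121  67  26  32  54  76  98 126
  148 155 158 158]
 [ 87  86  86  80  75  76  61  53  74 114 103  54  41  73 109 126 139 152
  156 158 157 160]
 [ 98  99 108 122 126 127 118 109  98 100  89  70  84 120 146 153 155 157
  157 156 158 160]
 [130 132 138 149 152 153 150 147 134 124 120 120 131 147 157 157 154 151
  157 160 159 159]
 [153 154 155 157 159 157 158 158 154 151 152 151 154 155 152 144 128 130
  147 156 158 158]]
```

```bash
cat >> h.py <<'E'
def delta(xy,z,yang):
    s=ctrl.state();r=R.from_quat(s['eef_rot']);Y=r.as_matrix()[:,1]
    d=r.inv().apply(np.array([*xy,z])-s['position'])
    print("t",round(s['time_s'],2),"pos",s['position'].round(1),"tooldelta/300",(d/300).round(4),"yang",round(np.arctan2(Y[1],Y[0]),3),"rz frac",round((np.arctan2(Y[1],Y[0])-yang)/np.radians(120),4),"tool z",r.as_matrix()[:,2].round(3))
    print("F",s['contact_force'].round(2),"T",s['wrist_torque'].round(3),"open",round(s['opening'],1),"grip",round(s['grasp_force'],1),"q",s['qpos'].round(2))
E
python3 - <<'E'
from h import *
delta((560.5,-87),215,1.32)
p=np.array([391.3,251.5]);q=np.array([389.5,258.8]);a=onz("top",*p,144);b=onz("top",*q,144);print(a,b,np.arctan2(*(a-b)[1::-1])+.3)
print("bottle",onz("top",283,187,130))
E
```

```text
t 0.1 pos [213.4 533.3 213.7] tooldelta/300 [-1.8426 -1.4896 -0.0024] yang 1.19 rz frac -0.0621 tool z [-0.001 -0.001 -1.   ]
F [0.23 0.85 0.12] T [-0.004 -0.04   0.049] open 91.8 grip 0.0 q [ 0.98  0.16  1.6  -0.    1.39 -0.21]
[554.34541929 -84.46017879 144.        ] [542.10858651 -81.41793777 144.        ] 0.05632676489625296
bottle [663.36685759 101.79761717 130.        ]
```

>>> servo_tool:
  moves: [-0.04,-0.032,0,0,0,0,-0.08,-0.065,0,0,0,0,-0.08,-0.065,0,0,0,0,-0.08,-0.065,0,0,0,0,-0.08,-0.065,0,0,0,0,-0.08,-0.065,0,0,0,0,-0.08,-0.065,0,0,0,0,-0.08,-0.065,0,0,0,0,-0.08,-0.065,0,0,0,0,-0.08,-0.065,0,0,0,0,-0.08,-0.065,0,0,0,0,-0.08,-0.065,0,0,0,0]

```text
time_s: 1.6
position: [386.8, 221.5, 214.4]
eef_rot: [0.189, 0.982, -0.0, 0.0]
contact_force: [0.5, 1.0, 0.6]
opening: 91.9
grasp_force: 0.0
```

>>> servo_tool:
  moves: [-0.08,-0.065,0,0,0,0,-0.08,-0.065,0,0,0,0,-0.08,-0.065,0,0,0,0,-0.08,-0.065,0,0,0,0,-0.08,-0.065,0,0,0,0,-0.08,-0.065,0,0,0,0,-0.08,-0.065,0,0,0,0,-0.08,-0.065,0,0,0,0,-0.08,-0.065,0,0,0,0,-0.08,-0.065,0,0,0,0,-0.05,-0.04,0,0,0,-0.03,0,0,0,0,0,-0.032]

```text
time_s: 3.1
position: [546.2, -65.8, 214.3]
eef_rot: [0.125, 0.992, -0.0, -0.0]
contact_force: [-0.6, 1.0, 0.4]
opening: 92.1
grasp_force: 0.0
```

```bash
python3 -c "
from h import *
delta((560.5,-87),114,1.325)"
```

```text
t 3.1 pos [546.2 -65.8 214.3] tooldelta/300 [-0.0641 -0.0566  0.3342] yang 1.32 rz frac -0.0025 tool z [-0.001 -0.    -1.   ]
F [-0.59  0.97  0.43] T [0.078 0.039 0.002] open 92.1 grip 0.0 q [-0.34  0.09  1.67 -0.    1.38 -1.66]
```

>>> servo_tool:
  moves: [-0.032,-0.028,0,0,0,0,-0.032,-0.028,0,0,0,0,0,0,0.04,0,0,0,0,0,0.05,0,0,0,0,0,0,0,0,0,0,0,0,0,0,0]
  grip: 0.55

```text
time_s: 3.85
position: [560.7, -84.5, 187.4]
eef_rot: [0.125, 0.992, 0.0, -0.0]
contact_force: [0.9, 0.0, -0.0]
opening: 41.5
grasp_force: 0.0
```

```bash
python3 -c "
from h import *
delta((560.5,-87),115,1.325)
cv2.imwrite('pics/s1.png',cv2.resize(ctrl.read_camera('side')[100:260,300:500,::-1],(750,600)))"
```

```text
t 3.85 pos [560.7 -84.5 187.4] tooldelta/300 [-0.0014 -0.0083  0.2415] yang 1.32 rz frac -0.0023 tool z [-0.  0. -1.]
F [ 0.86  0.05 -0.01] T [0.006 0.005 0.051] open 41.5 grip 0.0 q [-0.36  0.16  1.65  0.    1.33 -1.68]
```

View pics/s1.png

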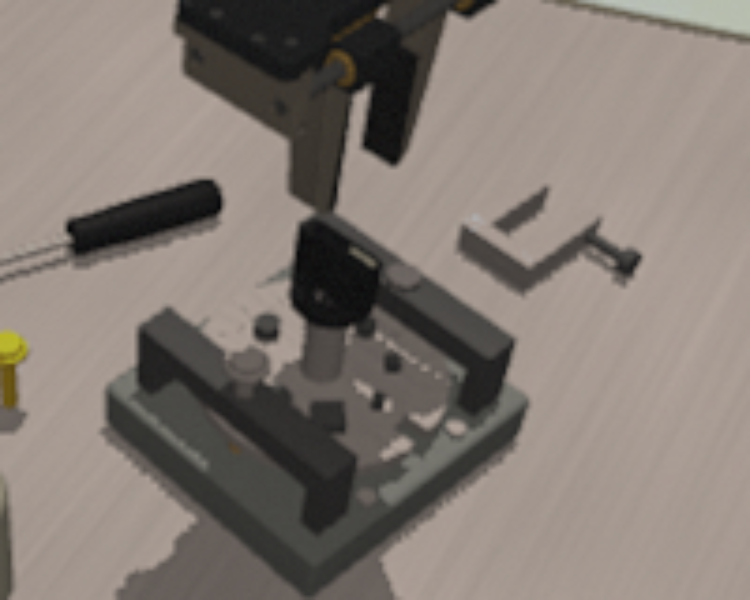

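The fingers are open and line up on either side of the bar knob at crop (335,265). The pin (245,365) and plug (400,275) are clear of them.

>>> servo_tool:
  moves: [-0.0015,-0.008,0.03,0,0,0,0,0,0.04,0,0,0,0,0,0.04,0,0,0,0,0,0.04,0,0,0,0,0,0.04,0,0,0,0,0,0.03,0,0,0,0,0,0.02,0,0,0,0,0,0,0,0,0,0,0,0,0,0,0]

```text
time_s: 5.03
position: [561.1, -87.4, 116.1]
eef_rot: [0.125, 0.992, -0.0, 0.0]
contact_force: [0.4, -0.2, 0.3]
opening: 41.3
grasp_force: 0.0
```

>>> servo_tool:
  moves: [0,0,0,0,0,0,0,0,0,0,0,0,0,0,0,0,0,0,0,0,0,0,0,0,0,0,0,0,0,0,0,0,0,0,0,0]
  grip: 1
  force: 25

```text
time_s: 5.78
position: [561.0, -86.7, 115.8]
eef_rot: [0.125, 0.992, 0.0, 0.0]
contact_force: [2.1, 4.7, 2.6]
opening: 13.5
grasp_force: 25.0
```

```bash
python3 -c "
from h import *
delta((560.5,-87),115,1.325)"
```

```text
t 5.78 pos [561.  -86.7 115.8] tooldelta/300 [ 0.0013 -0.0013  0.0026] yang 1.32 rz frac -0.0024 tool z [ 0.001  0.001 -1.   ]
F [2.12 4.72 2.56] T [ 0.839 -0.241  0.033] open 13.5 grip 25.0 q [-0.37  0.23  1.71  0.    1.19 -1.69]
```

>>> servo_tool:
  moves: [0,0.002,0,0,0,0.005,0,0,0,0,0,0.012,0,0,0,0,0,0.014,0,0,0,0,0,0.014,0,0,0,0,0,0.014,0,0,0,0,0,0.014,0,0,0,0,0,0.014,0,0,0,0,0,0.014,0,0,0,0,0,0.014,0,0,0,0,0,0.014,0,0,0,0,0,0.014,0,0,0,0,0,0.014]

```text
time_s: 7.28
position: [560.9, -87.0, 115.7]
eef_rot: [0.287, 0.958, -0.0, 0.0]
contact_force: [-1.6, 1.1, 5.8]
opening: 13.7
grasp_force: 25.0
```

```bash
python3 -c "
from h import *
delta((560.5,-87),115,1.325)"
```

```text
t 7.28 pos [560.9 -87.  115.7] tooldelta/300 [ 0.001  -0.0006  0.0025] yang 0.989 rz frac -0.1604 tool z [-0.    -0.001 -1.   ]
F [-1.56  1.1   5.83] T [0.094 0.178 0.225] open 13.7 grip 25.0 q [-0.37  0.23  1.71 -0.    1.19 -1.36]
```

>>> servo_tool:
  moves: [0,0,0,0,0,0.014,0,0,0,0,0,0.014,0,0,0,0,0,0.014,0,0,0,0,0,0.014,0,0,0,0,0,0.014,0,0,0,0,0,0.014,0,0,0,0,0,0.014,0,0,0,0,0,0.014,0,0,0,0,0,0.014,0,0,0,0,0,0.014,0,0,0,0,0,0.014,0,0,0,0,0,0.014]

```text
time_s: 8.78
position: [560.6, -87.3, 115.8]
eef_rot: [0.45, 0.893, -0.001, -0.0]
contact_force: [-2.7, -0.1, 7.3]
opening: 13.9
grasp_force: 25.0
```

>>> servo_tool:
  moves: [0,0,0,0,0,0.014,0,0,0,0,0,0.014,0,0,0,0,0,0.014,0,0,0,0,0,0.014,0,0,0,0,0,0.014,0,0,0,0,0,0.014,0,0,0,0,0,0.014,0,0,0,0,0,0.014,0,0,0,0,0,0.014,0,0,0,0,0,0.014,0,0,0,0,0,0.014,0,0,0,0,0,0.014]

```text
time_s: 10.28
position: [560.3, -87.5, 115.8]
eef_rot: [0.599, 0.8, -0.001, -0.0]
contact_force: [-3.9, -1.8, 5.9]
opening: 13.8
grasp_force: 25.0
```

```bash
python3 -c "
from h import *
delta((560.5,-87),115,1.325)
cv2.imwrite('pics/s2.png',cv2.resize(ctrl.read_camera('side')[140:260,320:460,::-1],(700,600),interpolation=cv2.INTER_CUBIC))"
```

```text
t 10.28 pos [560.3 -87.5 115.8] tooldelta/300 [0.0013 0.0012 0.0026] yang 0.285 rz frac -0.4964 tool z [-0.001 -0.001 -1.   ]
F [-3.9  -1.83  5.94] T [-0.184  0.547  0.172] open 13.8 grip 25.0 q [-0.37  0.23  1.71 -0.    1.2  -0.65]
```

View pics/s2.png

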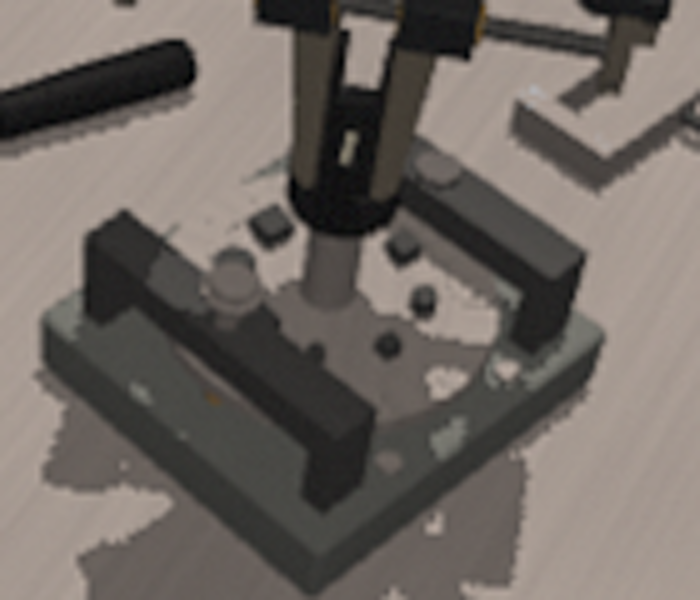

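The knob has turned with the fingers and its line now points toward the viewer. The pin is still up, with its head at crop (233,270), about full-frame (367,194). The plug is untouched at crop (437,165).

>>> servo_tool:
  moves: [0,0,0,0,0,0.014,0,0,0,0,0,0.014,0,0,0,0,0,0.014,0,0,0,0,0,0.014,0,0,0,0,0,0.014,0,0,0,0,0,0.014,0,0,0,0,0,0.014,0,0,0,0,0,0.014,0,0,0,0,0,0.014,0,0,0,0,0,0.014,0,0,0,0,0,0.014,0,0,0,0,0,0.014]

```text
time_s: 11.82
position: [559.8, -87.5, 115.7]
eef_rot: [0.73, 0.683, -0.001, -0.0]
contact_force: [-5.4, -1.6, 6.9]
opening: 13.9
grasp_force: 25.0
```

```bash
cat >> h.py <<'E'
def drop():
    g=cv2.cvtColor(ctrl.read_camera('side'),cv2.COLOR_RGB2GRAY)
    ref='pics/ref.png'
    import os
    if not os.path.exists(ref): cv2.imwrite(ref,g)
    t=cv2.imread(ref,0)[186:206,358:376]
    r=cv2.matchTemplate(g[178:226,352:382],t,cv2.TM_CCOEFF_NORMED);_,m,_,l=cv2.minMaxLoc(r);print("pin shift px",l[0]-6,l[1]-8,"score",round(m,2))
E
python3 -c "
from h import *
delta((560.5,-87),115,1.325);drop()
a=proj('side',[578,-30,104]);b=proj('side',[578,-30,96]);print(a,b)"
```

```text
t 11.82 pos [559.8 -87.5 115.7] tooldelta/300 [0.0019 0.0021 0.0024] yang -0.066 rz frac -0.6644 tool z [-0.003 -0.001 -1.   ]
F [-5.38 -1.56  6.88] T [-0.182  0.844  0.172] open 13.9 grip 25.0 q [-0.37  0.23  1.71 -0.    1.2  -0.3 ]
pin shift px 0 0 score 1.0
(np.float64(365.19254559475024), np.float64(194.17043764620928)) (np.float64(364.87103346809795), np.float64(197.06585465745425))
```

>>> servo_tool:
  moves: [0,-0.002,0,0,0,0.01,0,-0.001,0,0,0,0.01,0,0,0,0,0,0.01,0,0,0,0,0,0.01,0,0,0,0,0,0.01,0,0,0,0,0,0.01,0,0,0,0,0,0.01]

```text
time_s: 12.75
position: [559.6, -87.5, 115.7]
eef_rot: [0.778, 0.628, -0.001, 0.0]
contact_force: [-2.8, -1.9, 5.2]
opening: 13.8
grasp_force: 25.0
```

```bash
python3 -c "
from h import *
delta((560.5,-87),115,1.325);drop()"
```

```text
t 12.75 pos [559.6 -87.5 115.7] tooldelta/300 [0.0022 0.0025 0.0024] yang -0.213 rz frac -0.7343 tool z [-0.001 -0.001 -1.   ]
F [-2.84 -1.9   5.18] T [-0.232  0.462  0.184] open 13.8 grip 25.0 q [-0.37  0.23  1.72 -0.    1.19 -0.15]
pin shift px 1 -1 score 0.78
```

>>> servo_tool:
  moves: [0,0,0,0,0,0.007,0,0,0,0,0,0.007,0,0,0,0,0,0.007]

```text
time_s: 13.18
position: [559.6, -87.5, 115.7]
eef_rot: [0.792, 0.611, -0.001, 0.0]
contact_force: [-2.9, -1.5, 5.3]
opening: 13.5
grasp_force: 25.0
```

```bash
python3 -c "
from h import *
delta((560.5,-87),115,1.325);drop()"
```

```text
t 13.18 pos [559.6 -87.5 115.7] tooldelta/300 [0.0024 0.0025 0.0025] yang -0.257 rz frac -0.7552 tool z [-0.001 -0.002 -1.   ]
F [-2.89 -1.53  5.35] T [-0.168  0.564  0.119] open 13.5 grip 25.0 q [-0.37  0.23  1.72 -0.    1.19 -0.11]
pin shift px 1 0 score 0.69
```

>>> servo_tool:
  moves: [0,0,0,0,0,0.007,0,0,0,0,0,0.007]

```text
time_s: 13.48
position: [559.6, -87.5, 115.7]
eef_rot: [0.801, 0.599, -0.001, 0.0]
contact_force: [-3.9, -1.5, 6.2]
opening: 14.1
grasp_force: 25.0
```

```bash
python3 -c "
from h import *
delta((560.5,-87),115,1.325);drop()
cv2.imwrite('pics/s3.png',np.hstack([cv2.resize(x[170:230,340:400],(400,400),interpolation=cv2.INTER_CUBIC) for x in (cv2.imread('pics/side0.png'),ctrl.read_camera('side')[:,:,::-1])]))"
```

```text
t 13.47 pos [559.6 -87.5 115.7] tooldelta/300 [0.0024 0.0025 0.0025] yang -0.286 rz frac -0.7692 tool z [-0.001 -0.001 -1.   ]
F [-3.87 -1.46  6.21] T [-0.273  0.526  0.167] open 14.1 grip 25.0 q [-0.37  0.23  1.72 -0.    1.19 -0.08]
pin shift px 1 0 score 0.65
```

View pics/s3.png

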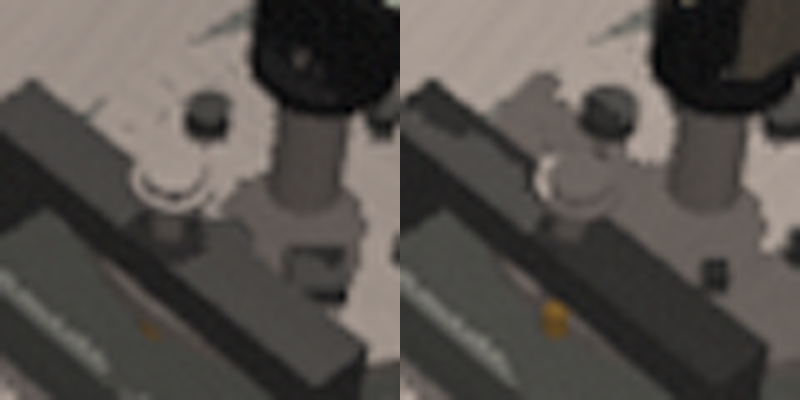

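The pin is in the gripper's shadow but its head is at the same height as at the start (crop 575,175 against 170,170). It has not dropped yet, so I carry on in small steps.

>>> servo_tool:
  moves: [0,0,0,0,0,0.007,0,0,0,0,0,0.007]

```text
time_s: 13.82
position: [559.5, -87.5, 115.7]
eef_rot: [0.809, 0.587, -0.001, 0.0]
contact_force: [-2.6, -1.4, 6.1]
opening: 13.9
grasp_force: 25.0
```

```bash
python3 -c "
from h import *
g=cv2.cvtColor(ctrl.read_camera('side'),cv2.COLOR_RGB2GRAY);cv2.imwrite('pics/ref.png',g)
delta((560.5,-87),115,1.325);print(g[190:208,366])"
```

```text
t 13.88 pos [559.5 -87.5 115.7] tooldelta/300 [0.0025 0.0027 0.0024] yang -0.316 rz frac -0.7834 tool z [-0.001 -0.001 -1.   ]
F [-3.41 -2.38  6.4 ] T [-0.222  0.547  0.042] open 14.2 grip 25.0 q [-0.37  0.23  1.72 -0.    1.19 -0.05]
[ 97  91  89 103 101 100 103 103 103  93  79  96  91  72  73  66  55  49]
```

>>> servo_tool:
  moves: [0,0,0,0,0,0.007]

```text
time_s: 14.0
position: [559.5, -87.5, 115.8]
eef_rot: [0.814, 0.581, -0.001, 0.0]
contact_force: [-2.8, -1.2, 5.2]
opening: 14.0
grasp_force: 25.0
```

```bash
python3 -c "
from h import *
delta((560.5,-87),115,1.325);drop()"
```

```text
t 14.0 pos [559.5 -87.5 115.8] tooldelta/300 [0.0025 0.0026 0.0026] yang -0.33 rz frac -0.7902 tool z [-0.001 -0.001 -1.   ]
F [-2.84 -1.25  5.22] T [-0.282  0.615  0.139] open 14.0 grip 25.0 q [-0.37  0.23  1.72 -0.    1.19 -0.04]
pin shift px 0 0 score 0.87
```

>>> servo_tool:
  moves: [0,0,0,0,0,0.007,0,0,0,0,0,0]

```text
time_s: 14.3
position: [559.5, -87.5, 115.8]
eef_rot: [0.818, 0.575, -0.001, 0.0]
contact_force: [-3.3, -2.5, 5.9]
opening: 14.2
grasp_force: 25.0
```

```bash
python3 -c "
from h import *
delta((560.5,-87),115,1.325);drop()
cv2.imwrite('pics/s4.png',np.hstack([cv2.resize(x[170:230,340:400],(400,400),interpolation=cv2.INTER_CUBIC) for x in (cv2.imread('pics/ref.png'),cv2.cvtColor(ctrl.read_camera('side'),cv2.COLOR_RGB2GRAY))]))"
```

```text
t 14.3 pos [559.5 -87.5 115.8] tooldelta/300 [0.0025 0.0026 0.0025] yang -0.345 rz frac -0.7971 tool z [-0.001 -0.001 -1.   ]
F [-3.34 -2.46  5.92] T [-0.265  0.552  0.057] open 14.2 grip 25.0 q [-0.37  0.23  1.72 -0.    1.19 -0.02]
pin shift px 0 1 score 0.71Traceback (most recent call last):
  File "<string>", line 4, in <module>
    cv2.imwrite('pics/s4.png',np.hstack([cv2.resize(x[170:230,340:400],(400,400),interpolation=cv2.INTER_CUBIC) for x in (cv2.imread('pics/ref.png'),cv2.cvtColor(ctrl.read_camera('side'),cv2.COLOR_RGB2GRAY))]))
                              ~~~~~~~~~^^^^^^^^^^^^^^^^^^^^^^^^^^^^^^^^^^^^^^^^^^^^^^^^^^^^^^^^^^^^^^^^^^^^^^^^^^^^^^^^^^^^^^^^^^^^^^^^^^^^^^^^^^^^^^^^^^^^^^^^^^^^^^^^^^^^^^^^^^^^^^^^^^^^^^^^^^^^^^^^^^^^^^^^^^
    return _nx.concatenate(arrs, 1, dtype=dtype, casting=casting)
           ~~~~~~~~~~~~~~~^^^^^^^^^^^^^^^^^^^^^^^^^^^^^^^^^^^^^^^
ValueError: all the input arrays must have same number of dimensions, but the array at index 0 has 3 dimension(s) and the array at index 1 has 2 dimension(s)
```

```bash
cat >> h.py <<'E'
def pair(name):
    cv2.imwrite(name,np.hstack([cv2.resize(x[170:230,340:400],(400,400),interpolation=cv2.INTER_CUBIC) for x in (cv2.imread('pics/ref.png',0),cv2.cvtColor(ctrl.read_camera('side'),cv2.COLOR_RGB2GRAY))]))
E
python3 -c "
from h import *
pair('pics/s4.png')"
```

```text
(no output)
```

View pics/s4.png

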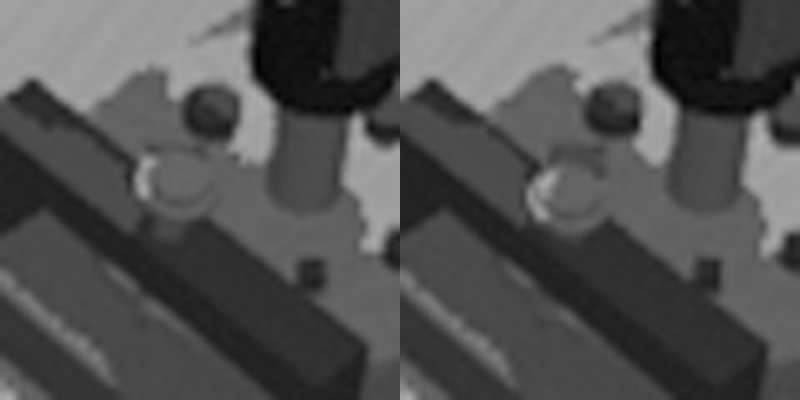

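The pin has dropped. Its head is about 17 crop px lower (right panel) than before (left panel), which is close to 8 mm, and the torque stays low. I release the knob and rise.

>>> servo_tool:
  moves: [0,0,0,0,0,0,0,0,0,0,0,0,0,0,0,0,0,0,0,0,0,0,0,0,0,0,-0.02,0,0,0,0,0,-0.05,0,0,0,0,0,-0.06,0,0,0,0,0,-0.06,0,0,0,0,0,-0.05,0,0,0,0,0,-0.02,0,0,0]
  grip: 0.6

```text
time_s: 15.7
position: [560.6, -86.9, 195.3]
eef_rot: [0.817, 0.576, 0.001, 0.001]
contact_force: [0.5, 0.3, -0.4]
opening: 36.9
grasp_force: 0.0
```

```bash
python3 -c "
from h import *
delta((577.8,-30.3),150,-0.3)
pair('pics/s5.png')
im=ctrl.read_camera('side');g=im.mean(2)
print(g[190:206,358:378].astype(int))"
```

```text
t 15.7 pos [560.6 -86.9 195.3] tooldelta/300 [ 0.1968 -0.0099  0.151 ] yang -0.343 rz frac -0.0206 tool z [ 0.002 -0.001 -1.   ]
F [ 0.55  0.34 -0.44] T [-0.038  0.11   0.04 ] open 36.9 grip 0.0 q [-0.37  0.15  1.64 -0.    1.34 -0.02]
[[ 95  94  95  95  92 123 145 148 149 137 126  98  65  59  57  63  70 110
  147 159]
 [ 94  96  96  96  84  70  96 106 106 126 138 110  96 118 122 124 125 147
  158 154]
 [ 86  94  97  98  71  43  42  42  40  39  41  54  98 149 161 159 159 158
  156 154]
 [ 73  82  87  95  70  40  46  45  43  44  44  41  85 142 159 156 157 155
  155 153]
 [ 68  63  60  80  62  49  61  66  60  50  47  41  83 143 159 155 155 154
  155 155]
 [ 53  43  47  63  72  79  89  91  88  80  66  47  84 141 158 155 155 155
  156 157]
 [ 43  43  60  77  94 100  98  98  98 100  92  73  81 139 159 144 135 135
  137 138]
 [ 45  58  77  97  99  98  98  97  96  98  98  97  84 120 140 111  90  92
   91  94]
 [ 45  78  85  93  98  96  98  96  98  97  97  98  95  92  92  93  94  96
   95  94]
 [ 45  82  83  87  96  98  98  99  99  97 100  92  93  93  94  95  96  96
   96  96]
 [ 46  80  87  83  89  97  98  98  96  97  92  86  91  96  96  96  94  95
   95  96]
 [ 45  67  92  90  83  87  91  90  90  88  82  85  92  92  94  95  96  98
   96  96]
 [ 46  51  81  97  90  85  81  79  78  84  87  94  83  75  91  99  97  97
   96  96]
 [ 47  43  63  81  89  93  90  90  90  94  93  88  64  50  73  86  95  98
   97  96]
 [ 41  43  44  55  63  77  86  86  89  87  73  62  51  44  43  54  85  97
   98  98]
 [ 36  41  44  46  48  60  67  67  72  62  47  46  45  48  46  44  64  84
   95  96]]
```

View pics/s5.png

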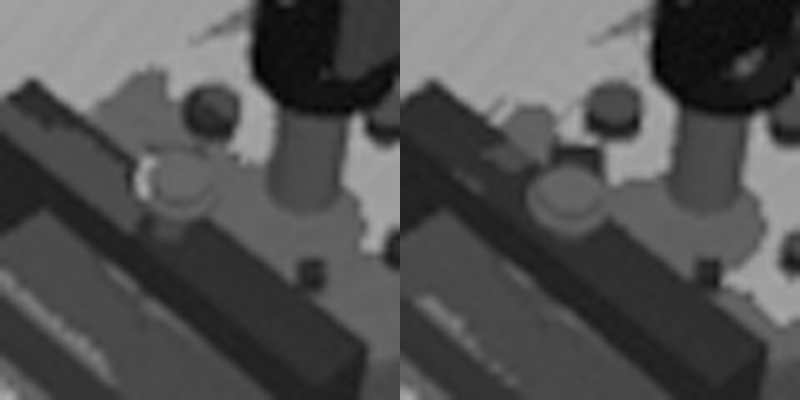

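The pin stays down in the notch with the knob released. The next step is to shut the fingers and go above the pin.

>>> servo_tool:
  moves: [0.04,-0.003,0,0,0,0,0.055,-0.003,0,0,0,0,0.055,-0.003,0,0,0,0,0.048,-0.002,0,0,0,0,0,0,0,0,0,0,0,0,0,0,0,0,0,0,0,0,0,0]
  grip: 1

```text
time_s: 16.68
position: [576.8, -30.0, 193.6]
eef_rot: [0.818, 0.576, -0.0, 0.0]
contact_force: [0.0, 0.1, 0.5]
opening: 0.4
grasp_force: 0.0
```

```bash
python3 -c "
from h import *
delta((578.2,-29.9),104,-0.3)"
```

```text
t 16.68 pos [576.8 -30.  193.6] tooldelta/300 [0.002  0.0043 0.2987] yang -0.344 rz frac -0.0209 tool z [-0. -0. -1.]
F [0.03 0.09 0.46] T [-0.056  0.089 -0.023] open 0.4 grip 0.0 q [-0.26  0.18  1.61 -0.    1.35  0.08]
```

>>> servo_tool:
  moves: [0.002,0.004,0.03,0,0,0,0,0,0.05,0,0,0,0,0,0.05,0,0,0,0,0,0.05,0,0,0,0,0,0.05,0,0,0,0,0,0.04,0,0,0,0,0,0.018,0,0,0,0,0,0,0,0,0,0,0,0,0,0,0]

```text
time_s: 17.8
position: [578.7, -29.5, 107.9]
eef_rot: [0.817, 0.576, 0.0, 0.0]
contact_force: [0.1, -0.1, -0.5]
opening: 0.6
grasp_force: 0.0
```

```bash
python3 -c "
from h import *
delta((578.2,-29.9),88,-0.3)
cv2.imwrite('pics/s6.png',cv2.resize(ctrl.read_camera('side')[150:240,320:430,::-1],(660,540),interpolation=cv2.INTER_CUBIC))"
```

```text
t 17.8 pos [578.7 -29.5 107.9] tooldelta/300 [-0.0017 -0.0012  0.0662] yang -0.343 rz frac -0.0206 tool z [ 0.001 -0.    -1.   ]
F [ 0.06 -0.07 -0.5 ] T [-0.058  0.089 -0.01 ] open 0.6 grip 0.0 q [-0.26  0.27  1.68  0.    1.18  0.08]
```

View pics/s6.png

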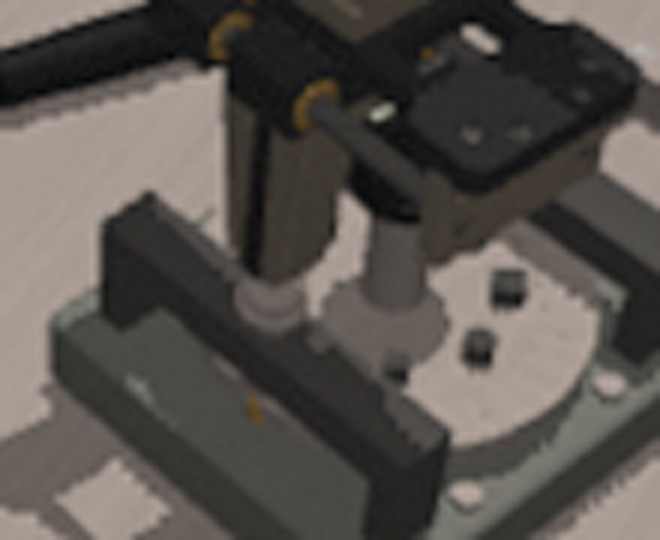

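The shut fingers are centred over the pin head at crop (275,290), and the body clears the knob. I lower slowly.

>>> servo_tool:
  moves: [0,0,0.015,0,0,0,0,0,0.015,0,0,0,0,0,0.005,0,0,0,0,0,0.004,0,0,0,0,0,0.004,0,0,0,0,0,0.004,0,0,0,0,0,0.004,0,0,0]

```text
time_s: 18.73
position: [578.5, -29.5, 92.2]
eef_rot: [0.817, 0.576, 0.0, 0.0]
contact_force: [0.5, -0.7, 4.1]
opening: 0.6
grasp_force: 2.2
```

>>> servo_tool:
  moves: [0,0,0.004,0,0,0,0,0,0.003,0,0,0,0,0,0,0,0,0]

```text
time_s: 19.1
position: [578.0, -29.4, 89.6]
eef_rot: [0.817, 0.576, -0.0, -0.0]
contact_force: [0.3, -0.1, 2.7]
opening: 0.4
grasp_force: 1.7
```

Contact now, with light friction force. I go on in 0.6–0.9 mm steps until the force rises.

>>> servo_tool:
  moves: [0,0,0.002,0,0,0,0,0,0.002,0,0,0,0,0,0,0,0,0]

```text
time_s: 19.48
position: [578.2, -29.4, 88.8]
eef_rot: [0.817, 0.576, 0.0, 0.0]
contact_force: [-0.0, 0.2, 5.5]
opening: 0.2
grasp_force: 2.7
```

>>> servo_tool:
  moves: [0,0,0.002,0,0,0,0,0,0,0,0,0]

```text
time_s: 19.73
position: [578.2, -29.4, 88.7]
eef_rot: [0.817, 0.576, -0.0, -0.0]
contact_force: [-3.0, 1.0, 8.3]
opening: 0.4
grasp_force: 4.2
```

>>> servo_tool:
  moves: [0,0,0.002,0,0,0,0,0,0,0,0,0]

```text
time_s: 19.98
position: [578.2, -29.4, 88.6]
eef_rot: [0.817, 0.576, -0.0, -0.0]
contact_force: [-4.5, 1.8, 12.5]
opening: 0.7
grasp_force: 5.8
```

>>> servo_tool:
  moves: [0,0,0.002,0,0,0,0,0,0,0,0,0]

```text
time_s: 20.23
position: [578.3, -29.4, 88.6]
eef_rot: [0.817, 0.576, -0.0, 0.0]
contact_force: [-5.2, 0.8, 15.2]
opening: 0.3
grasp_force: 7.3
```

At 15 N the pin no longer moves, with the top at about 88 mm, so it is seated. I retreat.

>>> servo_tool:
  moves: [0,0,-0.01,0,0,0,0,0,-0.03,0,0,0,0,0,-0.06,0,0,0,0,0,-0.1,0,0,0,0,0,-0.1,0,0,0,0,0,-0.08,0,0,0,0,0,-0.03,0,0,0,0,0,0,0,0,0,0,0,0,0,0,0]

```text
time_s: 21.35
position: [577.5, -29.2, 208.5]
eef_rot: [0.817, 0.576, -0.001, -0.001]
contact_force: [0.1, -0.1, 0.5]
opening: 0.0
grasp_force: 0.0
```

```bash
python3 -c "
from h import *
delta((578.2,-29.9),88,-0.3)
print([np.round(proj('side',[578.2,-29.7,z]),1) for z in (104,96,88)])
cv2.imwrite('pics/s7.png',np.hstack([cv2.resize(x[165:235,335:435],(400,280),interpolation=cv2.INTER_CUBIC) for x in (cv2.imread('pics/side0.png'),ctrl.read_camera('side')[:,:,::-1])]))"
```

```text
t 21.35 pos [577.5 -29.2 208.5] tooldelta/300 [-0.0012  0.0039  0.4018] yang -0.343 rz frac -0.0206 tool z [-0.002  0.001 -1.   ]
F [ 0.09 -0.06  0.54] T [-0.043  0.102 -0.01 ] open 0.0 grip 0.0 q [-0.26  0.17  1.59 -0.    1.38  0.08]
[array([365. , 194.2]), array([364.7, 197.1]), array([364.4, 200. ])]
```

View pics/s7.png

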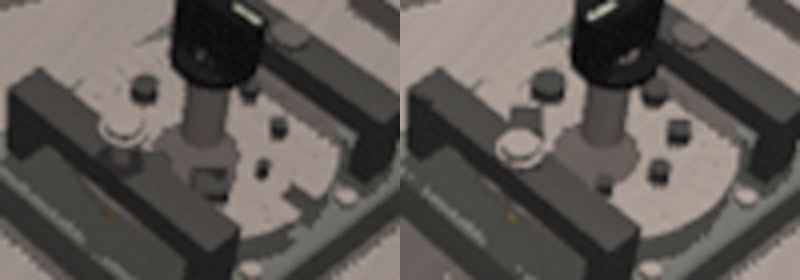

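The pin's collar lies flat on the bridge: its head is at crop (520,145) against (122,123) at the start, about 16 mm lower. The knob line points to that bridge, and the plug has not moved.

```bash
python3 -c "
from bench import ctrl
print(ctrl.job_done())"
```

```text
the job is handed in; nothing more can be done
None
```

I turned the turret clockwise, the shorter way, until the pin dropped into the notch, then pressed the pin down at about 15 N until its collar sat on the left bridge, touching nothing else, and handed the job in at about 21 s; no verdict was returned.

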